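Load the tube warmer and hold the contact probe on its measuring pad

TASK

Take the tall sample tube out of the rack and seat it fully in the well of the tube warmer, letting go of it; then take the contact probe from its stand and hold its tip on the dark dot of the sprung measuring pad, with the probe square to the pad's sloping face, pressing gently so that the pad goes in about half way (never pushing it hard). Finish while still holding the probe like that, without knocking about the two short tubes or the filter, tape roll, jar and mug that stand around.

Things in the scene. Friction and masses are not known exactly. Their poses are not given: they have to be found in the camera images.
- tube_mid (a point): the tall sample tube: plain white cylinder 16 mm in diameter and 120 mm long with a grey cap band (0.5 mm wider in radius, top 16 mm), 30 g nominal. Point on its axis half way up, 60 mm above its bottom; z runs along the tube to the cap. It starts upright in one of the three rack holes (any of them), its bottom 5 mm above the table, and stands 75 mm out of the rack
- rack_top (a point): tube rack: steel block 44 mm (its x) by 150 mm (its y) and 50 mm high, fixed. Point at the centre of its top face; y runs along the row of three holes at y = -48, 0 and +48 mm, 19 mm in diameter and 45 mm deep. It stands left or right of the warmer
- short_a_mid (a point): a short tube that stays in the rack, 16 mm in diameter, 85 mm long; point half way up its axis. It stands 40 mm out of the rack
- short_b_mid (a point): the other short tube, like short_a
- well_mouth (a point): centre of the mouth of the round well in the aluminium deck on top of the tube warmer (a fixed box 170 mm along x by 180 mm along y, deck 80 mm above the table; x points from its sloping front to its back, z up). The well is 19 mm in diameter and 50 mm deep with a 2 mm chamfer; a seated tube's mid-point lies 10 mm above this point. The warmer's centre on the table lies at (-35, -45, -80) mm from here in this frame
- pad_spot (a point): dark dot 5 mm across at the centre of the face of the measuring pad, a steel disc 28 mm across standing 12 mm proud of the warmer's front slope. z is the outward normal of the pad's face: it leans 20 degrees from vertical towards the warmer's front (-x of the warmer), y runs across the warmer. The point moves in with the pad. As built the dot lies (-86.6, -90, -1.9) mm from the well's mouth in the warmer's frame
- pad (a joint): how far the pad is pushed in along its normal, m: 0 out (rest), 0.010 at its stop. Spring: 1.6 N to start it, then 0.4 N per mm (3.6 N half way, 5.6 N at the stop)
- probe_handle (a point): contact probe: black square handle 24 by 24 by 70 mm with, below it, a thin steel stem 8 mm in diameter and 60 mm long with a round end; 80 g nominal. Point at the centre of the handle, 95 mm above the end of the stem; z runs along the probe away from its tip, x and y square to the handle's flats. It starts upright in its stand, the handle's underside resting on the stand's top
- probe_tip (a point): the very end of the probe's stem, on its axis, 95 mm below the handle's centre
- stand_mouth (a point): probe stand: fixed grey block 60 by 60 mm and 70 mm high on a foot 90 by 90 mm; point at the centre of its top, at the mouth of the 14 mm through hole for the stem. It stands on the other side of the warmer from the rack
- filter_mid (a point): bystander: round respirator filter lying flat, 90 mm across, 38 mm high; point at its centre
- tape_mid (a point): bystander: roll of paper tape lying flat, 90 mm across, 24 mm high; point at its centre
- jar_mid (a point): bystander: white jar, 68 mm across, 65 mm tall; point about half way up
- mug_mid (a point): bystander: white mug, 76 mm across plus handle, 85 mm tall; point about half way up

How it is judged:
On the way, in this order (a step that is already met when the one before it is completed fails the run):
1. the tall tube is seated in the well and let go (horizontal distance between tube_mid and well_mouth below 0.007 m and z of tube_mid in the frame of well_mouth below 0.014 m and angle between tube_mid's own z axis and vertical below 0.12 rad and contact force between tube and the fingers below 0.1 N), for 0.2 s.
2. the probe is lifted out of its stand (z of probe_tip in the frame of stand_mouth above 0.003 m and contact force between probe and the fingers above 0.5 N), for 0.1 s.
At the end, for the whole second after the job is handed in: Tube free in the well: within 7 mm of its centre, 4 mm of fully down, 7 degrees of upright. Probe held still by the fingers: tip within 6 mm of the dot, axis within 9 degrees of the pad normal, pad 2 to 8 mm in, 1 to 8 N. Short tubes moved under 15 mm, other things under 30 mm (all of step 1 and distance between probe_tip and pad_spot below 0.006 m and angle between the z axis of probe_tip and the z axis of pad_spot, either way round below 0.16 rad and value of joint pad between 0.002 and 0.008 m and contact force between probe and pad between 1 and 8 N and contact force between probe and the fingers above 0.5 N and contact force between probe and stand below 0.1 N and linear speed of probe below 0.02 m/s and distance of each of short_a_mid, short_b_mid from where it was at the start of the episode below 0.015 m and distance of each of filter_mid, tape_mid, jar_mid, mug_mid from where it was at the start of the episode below 0.03 m); the arm keeps its last pose, push and grip.
It fails at once if the pad is pushed hard (over 15 N) (contact force between pad and anything else above 15 N).
It fails at once if a short tube, the filter, tape roll, jar or mug is knocked about (moved 15 mm, or 30 mm) (distance of any of short_a_mid, short_b_mid from where it was at the start of the episode above 0.015 m or distance of any of filter_mid, tape_mid, jar_mid, mug_mid from where it was at the start of the episode above 0.03 m).
It also fails if it takes over 58 s, if anything falls off the work surface, if the arm or the gripper's body presses on something with over 40 N, if the wrist force passes 120 N, or if a joint passes its speed limit or range.

ROBOT

A 6-joint arm with a two-finger parallel gripper is mounted at the origin on the work surface. World frame = base frame: x ahead of the robot, y to its left, z up, the work surface at z = 0. Lengths are in m, angles in rad, forces in N, time in s.
With the tool pointing down it reaches from about 0.35 to 0.775 m from the base axis. Payload 5.5 kg.
Tool frame: the origin (TCP) lies midway between the tips of the shut fingers; the grasp point (between the pads) lies grip_point_offset behind it (grip_point_offset is the distance from the TCP to the grasp point, in m); z points along the fingers, y is the direction in which the jaws open and shut (so a half turn about z gives the same grasp; the last joint's range is limited). The gripper opens to 85 mm and grips with 20 to 120 N. Pads are 22 mm wide; open, the fingers measure 114 mm over their backs; the gripper's body (76 mm by 85 mm) begins 54 mm behind the grasp point. The pads swing forward as they close: fully open they stand 13 mm farther back than shut.
Start: joints at [1.09, 0.313, 0.046, 1.304, 0, 1.431], TCP at [0.192, 0.542, 0.231] pointing down, gripper open.
Joint ranges: [-2.76, 2.76], [-0.86, 1.69], [-1.03, 1.26], [-2.2, 2.34], [-1.47, 1.5], [-3.14, 3.14]. Speed limits (rad/s): [2.57, 2.57, 3.14, 3.14, 3.14, 3.14].

INTERFACE

Orientations are given as a unit quaternion [w, x, y, z].
In Python, from workcell import * gives the robot as it stands.
- The arm moves only by the tool send_rows, never from a script. Its argument "series" is one flat list of numbers, 7 for each row, row after row: the shift along the tool's x, y, z in cm, then the turn, a rotation vector about the tool's x, y, z in degrees, then the opening, from 0 (shut) to 1 (fully open). A call has 1 to 10 rows; each row is the pose to reach, as a shift and turn from the pose commanded when the call began, along the tool's axes at that moment; what a row does not reach only later rows make up. A row lasts 1/12 s, in which the tool goes at most 41.7 mm and 7.16 degrees, less where a joint would pass 70% of its speed; a pose out of reach is approached as far as the arm can. A call with a gripper value outside its range is refused whole. The fingers move at their own pace and stop on an object; "newtons" is the grip in N (left out, the last holds). Time passes only in rows, so rows that repeat a pose let the fingers close. It gives the time, the measured TCP pose, the force and the opening at its end, in the units of the state.
- get_state(): the state, without advancing time (a new reading comes with each control period).
- read_camera(name): name is "scene" or "side" or "wrist"; returns the picture (400x640x3 uint8, blue, green, red); there is no depth.
- camera_info(name): a dict with "K" (3x3 intrinsics, pixels), "D" ([k1, k2, p1, p2, k3] as OpenCV has them; the pictures are not rectified), "xyz" and "attitude" of the camera in the world. Camera axes: x right, y down, z forward; pixel columns grow to the right and rows downward; lengths in m; the calibration is good to about 2 mm. A picture is of the moment at which its call begins: read the wrist's pose just before it. camera_info takes no time and is no camera call; for the wrist camera it gives the pose at the moment of the call.
- hand_in(): hands the job in, once; it reports no verdict.
Trained networks look in the newest picture that a camera, given by its name, has taken for a name from the list of things; names that differ only in an ending like _2 or _b are one class to them, and where a whole thing is asked for, a point or a joint stands for the part that bears it (a point fixed in the world has none). Each returns a list of dicts, best first, with "p" (0 to 1); they miss things now and then, are a little off and sometimes report something else, mostly with a low value. They report only what shows in the picture. A call takes as long as a camera call.
- silhouettes(camera, label): "pixels" (400x640 bool, what is visible of it) and "box" ([left, top, width, height] in pixels, round what is visible of it).
The state is a dict: "clock": time; "joint_pos": joint angles; "qvel": joint speeds; "tau": joint torques, N m; "tcp_pos": TCP position; "orientation": TCP orientation; "wrist_force": force on the tool from outside, world axes, zero at the start; "ft_torque": the same for the moment, N m; "finger_gap": finger opening in m.
Only numpy, scipy, OpenCV 4.12 (cv2) and the standard library are available. Lean on these libraries where they do the work, as an engineer would, in place of code of your own. Each camera call takes 0.05 s, during which the arm holds its last target. There are 200 camera calls.

## Working session

There is one attempt and no reset: what is moved stays moved. The work goes in short steps, Python scripts to look and compute and a tool call to move; the robot and the scene stay as the last step left them, time stands still between calls to the robot, and variables do not carry over. Pictures are saved under pics/ and viewed, about 8 in all and at most 12, crops included, and the job is handed in when it is done.

Besides the shell and the picture viewer there is one more tool, called after "Request:" as name(argument=value, ...) on one line, values as JSON. send_rows: Moves the arm, as the interface text tells. Its arguments: {"type":"object","properties":{"series":{"type":"array"},"newtons":{"type":"number"}},"required":["series"]}

```bash
ls; mkdir -p pics; python3 - <<'E'
from workcell import *
import cv2,numpy as np
s=get_state();print({k:np.round(v,3).tolist() for k,v in s.items()})
print([n for n in dir() if 'grip' in n], globals().get('grip_point_offset'))
a=read_camera("scene");b=read_camera("side");
cv2.imwrite("pics/scene0.png",a);cv2.imwrite("pics/side0.png",b)
for c in("scene","side","wrist"):print(c,camera_info(c))
E
```

```text
pics
{'clock': 0.0, 'joint_pos': [1.09, 0.314, 0.045, 1.304, 0.0, 1.431], 'qvel': [0.0, -0.001, 0.002, 0.001, -0.0, -0.0], 'tau': [-0.001, -48.063, 29.853, 0.019, -0.0, 0.0], 'tcp_pos': [0.192, 0.541, 0.23], 'orientation': [-0.0, 0.17, 0.986, -0.001], 'wrist_force': [-0.346, 0.001, -0.375], 'ft_torque': [0.04, -0.012, 0.016], 'finger_gap': 0.085}
['grip_point_offset'] 0.0187
scene {'K': array([[517.5783954 ,   0.        , 323.58173822],
       [  0.        , 517.5783954 , 198.25244808],
       [  0.        ,   0.        ,   1.        ]]), 'D': array([-0.03392751,  0.        ,  0.        ,  0.        ,  0.        ]), 'xyz': array([1.47128793, 0.63729783, 1.01950065]), 'attitude': array([-0.214014  ,  0.44356796,  0.78944046, -0.36637308])}
side {'K': array([[499.49202266,   0.        , 319.98486336],
       [  0.        , 499.49202266, 196.90650302],
       [  0.        ,   0.        ,   1.        ]]), 'D': array([-0.10979827,  0.        ,  0.        ,  0.        ,  0.        ]), 'xyz': array([-0.01163271, -0.64979396,  1.07674815]), 'attitude': array([-0.3490655 ,  0.88427553, -0.28655219,  0.11873459])}
wrist {'K': array([[297.03998   ,   0.        , 320.67156748],
       [  0.        , 297.03998   , 199.75162526],
       [  0.        ,   0.        ,   1.        ]]), 'D': array([-0.03185752,  0.        ,  0.        ,  0.        ,  0.        ]), 'xyz': array([0.11785557, 0.56755585, 0.37438211]), 'attitude': array([0.12714765, 0.80698163, 0.56971641, 0.08965123])}
```

View pics/scene0.png

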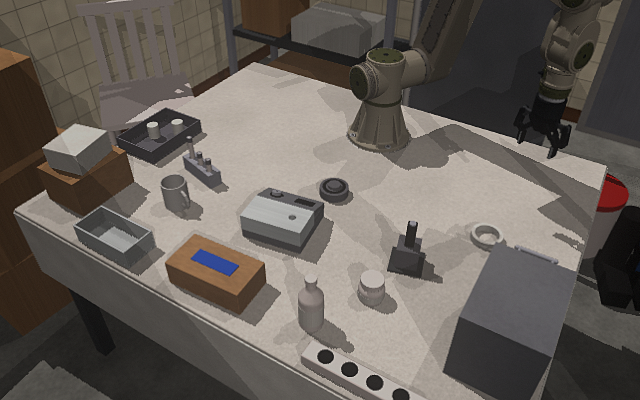

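View pics/side0.png

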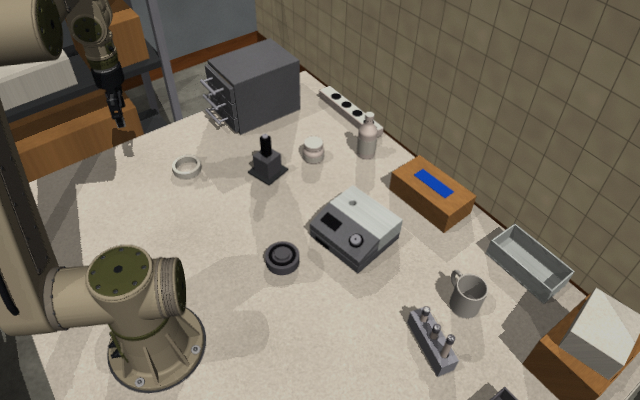

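```bash
cat > h.py <<'E'
from workcell import *
import cv2,numpy as np
from scipy.spatial.transform import Rotation as R
from scipy.optimize import least_squares
def rot(q): return R.from_quat(np.roll(q,-1)).as_matrix()
class Cam:
    def __init__(s,name):
        i=camera_info(name);s.K=i["K"];s.D=i["D"];s.t=i["xyz"];s.R=rot(i["attitude"])
    def proj(s,P):
        P=np.atleast_2d(P);Pc=(P-s.t)@s.R
        return cv2.projectPoints(Pc,np.zeros(3),np.zeros(3),s.K,s.D)[0][:,0]
    def ray(s,uv):
        n=cv2.undistortPoints(np.array(uv,float).reshape(-1,1,2),s.K,s.D)[:,0]
        d=np.c_[n,np.ones(len(n))]@s.R.T
        return d/np.linalg.norm(d,axis=1)[:,None]
    def atz(s,uv,z):
        d=s.ray(uv);return s.t+d*((z-s.t[2])/d[:,2])[:,None]
def tri(cams,uvs):
    A=np.zeros((3,3));b=np.zeros(3);L=[]
    for c,uv in zip(cams,uvs):
        d=c.ray(uv)[0];M=np.eye(3)-np.outer(d,d);A+=M;b+=M@c.t
    p=np.linalg.solve(A,b)
    return p,[float(np.linalg.norm(c.proj(p)[0]-uv)) for c,uv in zip(cams,uvs)]
E
python3 - <<'E'
from h import *
a=read_camera("scene");b=read_camera("side")
def cr(im,x,y):return cv2.resize(im[y:y+75,x:x+100],(400,300),interpolation=cv2.INTER_CUBIC)
out=np.vstack([np.hstack([cr(a,234,178),cr(b,305,184)]),np.hstack([cr(a,155,130),cr(b,385,300)])])
cv2.imwrite("pics/comp.png",cv2.convertScaleAbs(out,alpha=1.3))
for n in["tube_mid","short_a_mid","pad_spot","probe_handle","filter_mid","tape_mid","jar_mid","mug_mid"]:
  for c in("scene","side"):
    for d in silhouettes(c,n)[:3]:
      if d["p"]<.25:continue
      ys,xs=np.nonzero(d["pixels"]);m=np.c_[xs,ys].astype(float);ce=m.mean(0)
      w,v=np.linalg.eigh(np.cov((m-ce).T))
      print(n,c,round(d["p"],2),d["box"],len(xs),ce.round(1),"axis",v[:,1].round(2),np.sqrt(w).round(1))
E
```

```text
tube_mid scene 0.68 [188.4, 139.2, 7.9, 22.3] 120 [190.  146.6] axis [0.19 0.98] [1.5 6.7]
tube_mid side 0.56 [438.9, 332.4, 18.1, 25.5] 161 [447.  345.7] axis [-0.39  0.92] [2.  6.8]
short_a_mid scene 0.4 [195.1, 153.5, 7.9, 11.2] 62 [199.4 158.4] axis [0.15 0.99] [1.5 3.4]
short_a_mid scene 0.4 [180.8, 155.4, 41.1, 33.6] 674 [201.4 171.4] axis [-0.83 -0.56] [ 4.7 12.4]
short_a_mid side 0.65 [171.8, 154.9, 30.8, 25.9] 409 [186.  166.9] axis [-1.   -0.01] [6.9 7.9]
short_a_mid side 0.64 [431.3, 324.4, 9.1, 15.9] 102 [435.2 331. ] axis [-0.34  0.94] [2.  4.1]
pad_spot side 0.6 [350.6, 235.1, 10.6, 10.2] 94 [355.  239.7] axis [-0.99  0.16] [2.7 2.8]
probe_handle scene 0.47 [188.9, 137.1, 3.8, 20.7] 102 [189.9 146.1] axis [0.16 0.99] [1.4 6.3]
probe_handle side 0.78 [261.4, 133.9, 9.2, 22.5] 211 [265.4 144.8] axis [0.07 1.  ] [3.1 5.5]
probe_handle side 0.57 [421.8, 303.9, 7.4, 14.9] 119 [424.4 313.5] axis [-0.29  0.96] [2.2 4.4]
filter_mid scene 0.63 [318.3, 178.3, 30.2, 23.9] 601 [333.7 189.9] axis [-1.    0.02] [6.5 7.4]
filter_mid side 0.8 [265.0, 242.7, 36.6, 29.8] 938 [282.7 258.3] axis [-0.98  0.18] [8.5 8.9]
tape_mid side 0.75 [169.7, 152.8, 30.2, 25.4] 418 [185.7 166.7] axis [-1.    0.09] [7. 8.]
jar_mid scene 0.63 [358.7, 270.7, 25.5, 35.2] 819 [371.3 287.8] axis [-0.07  1.  ] [7.  9.3]
jar_mid side 0.57 [304.0, 133.0, 20.4, 30.9] 515 [313.4 149.6] axis [-0.06  1.  ] [5.6 7.3]
mug_mid scene 0.97 [159.7, 173.1, 30.3, 41.3] 865 [174.9 192.5] axis [0.24 0.97] [ 6.9 10.2]
mug_mid side 0.98 [448.5, 269.5, 40.2, 47.7] 1449 [467.3 294.2] axis [-0.01  1.  ] [10.  11.9]
```

View pics/comp.png

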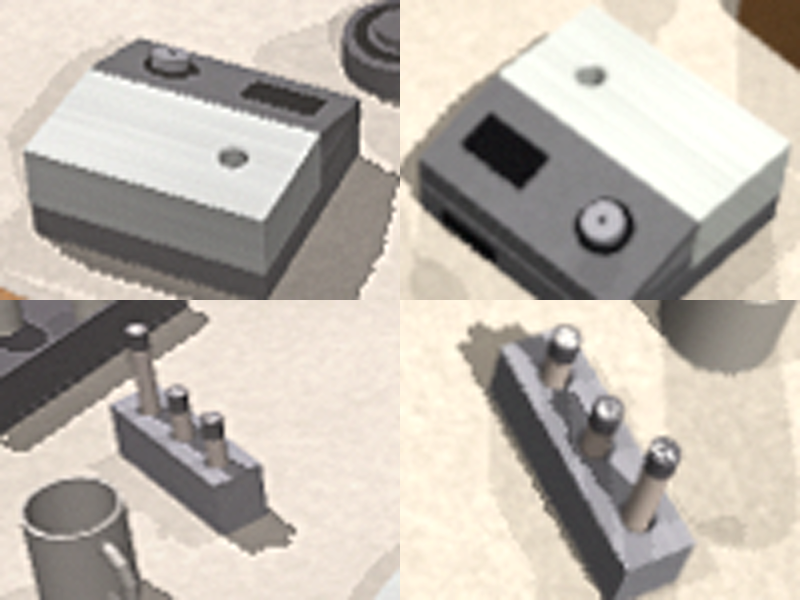

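```bash
python3 - <<'E'
from h import *
a=read_camera("scene");b=read_camera("side");S=Cam("scene");D=Cam("side")
P={"well":((292,217),(352.5,202.4)),"dot":((275.6,190.6),(355.1,238.6)),"tall":((188.9,137.1),(450.6,335.4)),"s1":((198.6,152.4),(436.6,324.9)),"s2":((207.6,158.9),(426.4,307.6)),"filter":((333.7,189.9),(282.7,258.3)),"jar":((371.3,287.8),(313.4,149.6)),"mug":((174.9,192.5),(467.3,294.2)),"tape":((487,235),(185.7,166.7)),"probe~":((411.5,233),(265.4,144.8))}
for n,(u,v) in P.items():
    p,e=tri([S,D],[u,v]);print(n,p.round(4),np.round(e,1))
    z={"well":.08,"dot":.078,"tall":.125,"s1":.09,"s2":.09}.get(n)
    if z:print("   atz",S.atz(u,z)[0].round(4),D.atz(v,z)[0].round(4))
def cr(im,x,y):return cv2.resize(im[y:y+75,x:x+100],(800,600),interpolation=cv2.INTER_CUBIC)[:,200:600]
cv2.imwrite("pics/stand.png",cv2.convertScaleAbs(np.hstack([cr(a,358,208),cr(b,218,120)]),alpha=1.8))
E
```

```text
well [0.6103 0.0345 0.079 ] [0.2 0.2]
   atz [0.6115 0.0349 0.08  ] [0.6094 0.0342 0.08  ]
dot [ 0.5385 -0.0683  0.0784] [0.7 0.8]
   atz [ 0.5396 -0.07    0.078 ] [ 0.5375 -0.0665  0.078 ]
tall [ 0.5118 -0.417   0.1262] [0.3 0.4]
   atz [ 0.5109 -0.4193  0.125 ] [ 0.5118 -0.4161  0.125 ]
s1 [ 0.5243 -0.3718  0.092 ] [0.4 0.5]
   atz [ 0.5228 -0.375   0.09  ] [ 0.5245 -0.3704  0.09  ]
s2 [ 0.5363 -0.3257  0.0918] [0.2 0.2]
   atz [ 0.5347 -0.328   0.09  ] [ 0.537  -0.3248  0.09  ]
filter [0.3773 0.0315 0.0126] [0.1 0.1]
jar [0.6816 0.3164 0.0311] [0.2 0.2]
mug [ 0.6709 -0.3435  0.044 ] [0.4 0.5]
tape [0.3234 0.5017 0.0124] [0.1 0.1]
probe~ [0.5274 0.3462 0.1079] [0.1 0.1]
```

View pics/stand.png

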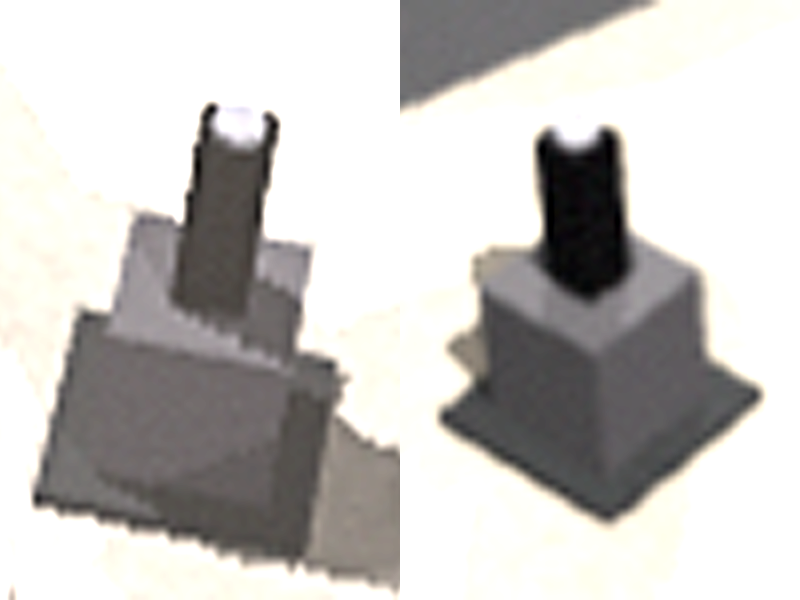

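```bash
python3 - <<'E'
from h import *
S=Cam("scene");D=Cam("side")
fs=lambda x,y:(358+(x+200.5)/8-.5,208+(y+.5)/8-.5)
fd=lambda x,y:(218+(x-400+200.5)/8-.5,120+(y+.5)/8-.5)
A=S.atz([fs(145,212),fs(312,248),fs(298,360),fs(107,338)],.07);print(A.round(4),A.mean(0).round(4))
B=D.atz([fd(483,285),fd(603,352),fd(698,270)],.07);print(B.round(4),((B[0]+B[2])/2).round(4))
for Q in(A,B):
  d=np.diff(Q,axis=0);print(np.degrees(np.arctan2(d[:,1],d[:,0])).round(1),np.linalg.norm(d,axis=1).round(4))
print("top",S.atz([fs(238,128)],.14).round(4),D.atz([fd(578,134)],.14).round(4))
# warmer deck corners from comp picture
g=lambda x,y:(234+(x+.5)/4-.5,178+(y+.5)/4-.5)
k=lambda x,y:(305+(x-400+.5)/4-.5,184+(y+.5)/4-.5)
A=S.atz([g(92,72),g(24,152),g(265,220),g(322,132)],.08);B=D.atz([k(500,75),k(588,8),k(788,147),k(697,222)],.08)
for Q in(A,B):
  d=np.diff(Q,axis=0);print(Q.round(4).tolist(),np.degrees(np.arctan2(d[:,1],d[:,0])).round(1),np.linalg.norm(d,axis=1).round(4))
E
```

```text
[[0.5069 0.3112 0.07  ]
 [0.4936 0.3654 0.07  ]
 [0.5437 0.3816 0.07  ]
 [0.5669 0.3252 0.07  ]] [0.5278 0.3458 0.07  ]
[[0.493  0.3663 0.07  ]
 [0.5101 0.3085 0.07  ]
 [0.5633 0.3262 0.07  ]] [0.5281 0.3462 0.07  ]
[103.8  17.9 -67.6] [0.0558 0.0527 0.061 ]
[-73.5  18.4] [0.0602 0.0561]
top [[0.5275 0.3443 0.14  ]] [[0.5282 0.3462 0.14  ]]
[[0.5887, -0.1012, 0.08], [0.682, -0.0892, 0.08], [0.6518, 0.0865, 0.08], [0.5575, 0.0721, 0.08]] [   7.3   99.8 -171.3] [0.094  0.1783 0.0954]
[[0.5589, 0.0705, 0.08], [0.6475, 0.0856, 0.08], [0.6747, -0.0919, 0.08], [0.5846, -0.1045, 0.08]] [   9.7  -81.3 -172. ] [0.0898 0.1796 0.091 ]
```

```bash
cat >> h.py <<'E'
def tcp():
    s=get_state();return np.array(s["tcp_pos"]),rot(s["orientation"])
def down(yaw_deg):  # jaw (tool y) azimuth, tool z down, tool x = y+90deg
    a=np.radians(yaw_deg);y=np.array([np.cos(a),np.sin(a),0]);z=np.array([0,0,-1.]);return np.c_[np.cross(y,z),y,z]
def plan(p,Rm,frm=None):
    p0,R0=frm or tcp();d=R0.T@(np.array(p)-p0)*100;r=R.from_matrix(R0.T@Rm).as_rotvec(degrees=True)
    print("shift cm",d.round(2),"turn deg",r.round(2));return (np.array(p),Rm)
E
python3 - <<'E'
from h import *
C=Cam("wrist");p,r=tcp()
print("cam in tool",(r.T@(C.t-p)).round(4),"axes in tool\n",(r.T@C.R).round(3))
print(np.degrees(np.arctan2(r[1,1],r[0,1])), down(70).round(3),r.round(3))
for yaw in(-15,):
  Rd=down(yaw)
  for P in((0.54,0.0,0.26),(0.52,-0.38,0.26)):
    f=(np.array(P),Rd);Cm=Cam("wrist");M=Rd@r.T;Cm.R=M@C.R;Cm.t=f[0]+M@(C.t-p)
    print(P,Cm.t.round(3),Cm.proj([[.61,.0345,.08],[.5385,-.068,.078],[.512,-.417,.125],[.524,-.372,.09],[.536,-.326,.09]]).round(0).tolist())
a=plan((0.45,0.15,0.26),down(20));b=plan((0.54,0.0,0.26),down(-15));
E
```

```text
cam in tool [ 0.0786 -0.0005 -0.1439] axes in tool
 [[-0.001 -0.952 -0.308]
 [ 1.    -0.001  0.001]
 [-0.001 -0.308  0.952]]
70.47186612045383 [[-0.94   0.342  0.   ]
 [ 0.342  0.94   0.   ]
 [ 0.     0.    -1.   ]] [[-0.942  0.334  0.   ]
 [ 0.334  0.942  0.   ]
 [ 0.     0.    -1.   ]]
(0.54, 0.0, 0.26) [0.56  0.076 0.404] [[376.0, 131.0], [334.0, 231.0], [377.0, 463.0], [375.0, 417.0], [377.0, 394.0]]
(0.52, -0.38, 0.26) [ 0.54  -0.304  0.404] [[295.0, -339.0], [247.0, -170.0], [323.0, 224.0], [322.0, 172.0], [322.0, 127.0]]
shift cm [-37.4  -28.33  -2.87] turn deg [ 1.000e-02 -0.000e+00  5.047e+01]
shift cm [-50.89 -39.45  -2.87] turn deg [ 0.   -0.   85.47]
```

Request:
send_rows(series=[-37.4, -28.3, -2.9, 0, 0, 50.5, 1, -37.4, -28.3, -2.9, 0, 0, 50.5, 1, -37.4, -28.3, -2.9, 0, 0, 50.5, 1, -37.4, -28.3, -2.9, 0, 0, 50.5, 1, -37.4, -28.3, -2.9, 0, 0, 50.5, 1, -37.4, -28.3, -2.9, 0, 0, 50.5, 1, -37.4, -28.3, -2.9, 0, 0, 50.5, 1, -37.4, -28.3, -2.9, 0, 0, 50.5, 1, -37.4, -28.3, -2.9, 0, 0, 50.5, 1, -50.9, -39.4, -2.9, 0, 0, 85.5, 1])

```text
clock: 1.93
tcp_pos: [0.421, 0.1922, 0.2561]
orientation: [0.0, 0.624, 0.781, 0.001]
wrist_force: [0.0, 0.5, -0.3]
finger_gap: 0.0853
```

```bash
python3 - <<'E'
from h import *
s=get_state();print(s["clock"],s["tcp_pos"],s["joint_pos"])
plan((0.54,0.0,0.26),down(-15))
E
```

```text
1.9333 [0.42103351 0.19221455 0.25605606] [ 2.54447321e-01  8.74481129e-02 -1.76015987e-01  1.30568379e+00
  1.57057633e-04  1.60232100e+00]
shift cm [-21.38   7.35  -0.39] turn deg [ 0.09 -0.03 27.77]
```

Request:
send_rows(series=[-21.4, 7.3, -0.4, 0, 0, 27.8, 1, -21.4, 7.3, -0.4, 0, 0, 27.8, 1, -21.4, 7.3, -0.4, 0, 0, 27.8, 1, -21.4, 7.3, -0.4, 0, 0, 27.8, 1, -21.4, 7.3, -0.4, 0, 0, 27.8, 1, -21.4, 7.3, -0.4, 0, 0, 27.8, 1, -21.4, 7.3, -0.4, 0, 0, 27.8, 1, -21.4, 7.3, -0.4, 0, 0, 27.8, 1, -21.4, 7.3, -0.4, 0, 0, 27.8, 1])

```text
clock: 2.68
tcp_pos: [0.5381, 0.002, 0.2592]
orientation: [-0.0, 0.793, 0.609, -0.0]
wrist_force: [-0.7, 0.5, 0.0]
finger_gap: 0.0853
```

```bash
python3 - <<'E'
from h import *
s=get_state();print(s["clock"],s["tcp_pos"],s["qvel"].round(2) if hasattr(s["qvel"],"round") else s["qvel"])
C=Cam("wrist");a=read_camera("wrist");cv2.imwrite("pics/w1raw.png",a)
np.savez("w1.npz",t=C.t,R=C.R)
cv2.imwrite("pics/w1.png",cv2.resize(a[80:280,260:460],(600,600),interpolation=cv2.INTER_CUBIC))
print(C.proj([[.6104,.0345,.08],[.5385,-.068,.078]]).round(1))
plan((0.52,-0.38,0.26),down(-15))
E
```

```text
2.6833 [0.5380653  0.00195638 0.25919615] [ 0.02 -0.01 -0.01 -0.   -0.   -0.  ]
[[378.1 132.3]
 [336.2 232.8]]
shift cm [-37.41   8.12  -0.08] turn deg [-0.03 -0.02  0.07]
```

View pics/w1.png

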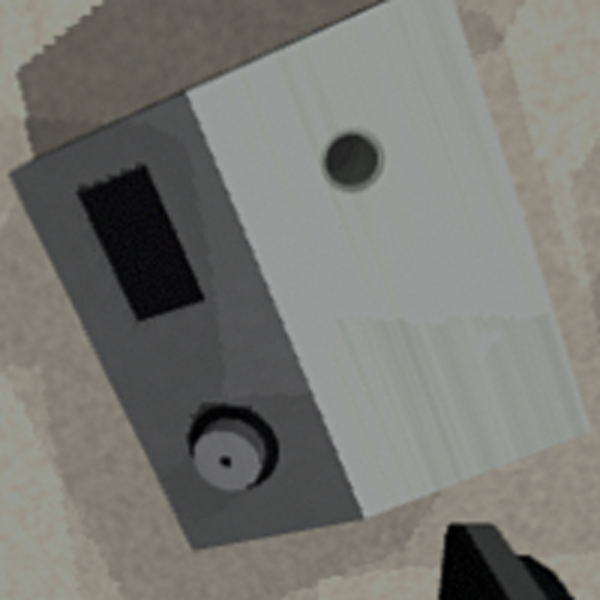

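Request:
send_rows(series=[-37.4, 8.1, 0, 0, 0, 0, 1, -37.4, 8.1, 0, 0, 0, 0, 1, -37.4, 8.1, 0, 0, 0, 0, 1, -37.4, 8.1, 0, 0, 0, 0, 1, -37.4, 8.1, 0, 0, 0, 0, 1, -37.4, 8.1, 0, 0, 0, 0, 1, -37.4, 8.1, 0, 0, 0, 0, 1, -37.4, 8.1, 0, 0, 0, 0, 1, -37.4, 8.1, 0, 0, 0, 0, 1, -37.4, 8.1, 0, 0, 0, 0, 1])

```text
clock: 3.57
tcp_pos: [0.5196, -0.3853, 0.2586]
orientation: [0.001, 0.794, 0.608, -0.001]
wrist_force: [0.0, 0.2, 0.3]
finger_gap: 0.0855
```

```bash
python3 - <<'E'
from h import *
s=get_state();print(s["clock"],s["tcp_pos"],s["qvel"])
C=Cam("wrist");a=read_camera("wrist");np.savez("w2.npz",t=C.t,R=C.R)
cv2.imwrite("pics/w2.png",cv2.resize(a[100:300,220:420],(800,600)[:1]*1+(800,) if 0 else (600,600),interpolation=cv2.INTER_CUBIC))
print(C.proj([[.5118,-.417,.125],[.5243,-.372,.09],[.5363,-.3257,.09]]).round(1).tolist())
D=np.load("w1.npz");W=Cam("wrist");W.t=D["t"];W.R=D["R"]
print("well",W.atz([(377.4,133.)],.08),"dot",W.atz([(335.1,233.4)],.078))
E
```

```text
3.5667 [ 0.51963525 -0.3852778   0.25855892] [-0.05244002  0.07308685  0.10913806  0.08439507  0.03932925 -0.05470117]
[[321.2, 220.2], [321.3, 167.2], [320.8, 121.1]]
well [[0.60949057 0.03399289 0.08      ]] dot [[ 0.53709897 -0.06842029  0.078     ]]
```

View pics/w2.png

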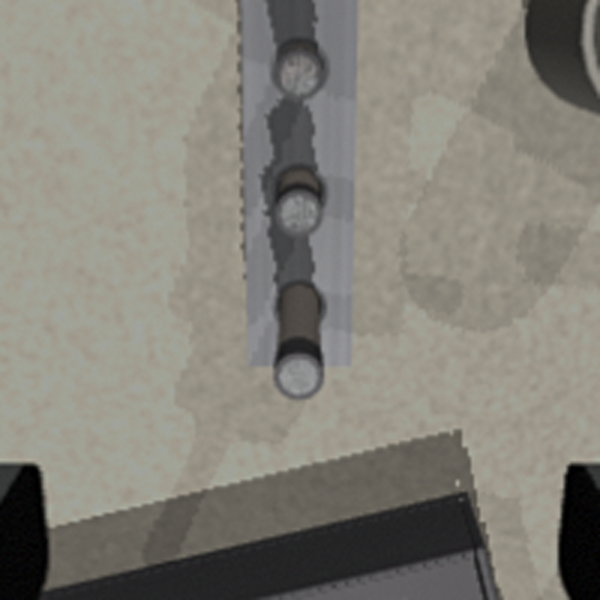

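```bash
python3 - <<'E'
from h import *
old=cv2.imread("pics/w2.png");W=Cam("wrist");D=np.load("w2.npz");W.t=D["t"];W.R=D["R"]
uv=[(319.5,224.8),(318.8,170.5),(319.5,123.8)]
for u,z in zip(uv,(.125,.09,.09)):print("old",W.atz([u],z).round(4))
C=Cam("wrist");a=read_camera("wrist");b=cv2.resize(a[100:300,220:420],(600,600),interpolation=cv2.INTER_CUBIC)
s=get_state();print(s["tcp_pos"],s["qvel"].round(3) if hasattr(s["qvel"],"round") else s["qvel"])
for (x,y),z in zip([(299,375),(297,212),(299,72)],(.125,.09,.09)):
  T=old[y-32:y+33,x-32:x+33];m=cv2.minMaxLoc(cv2.matchTemplate(b,T,cv2.TM_CCOEFF_NORMED));cx,cy=m[3][0]+32,m[3][1]+32
  u=(220+(cx+.5)/3-.5,100+(cy+.5)/3-.5);print("new",round(m[1],2),np.round(u,1),C.atz([u],z).round(4))
E
```

```text
old [[ 0.5089 -0.4214  0.125 ]]
old [[ 0.5207 -0.3747  0.09  ]]
old [[ 0.5343 -0.328   0.09  ]]
[ 0.51998997 -0.38139862  0.25866136] [ 0.047 -0.035 -0.037  0.009  0.013  0.01 ]
new 0.99 [319.7 225.7] [[ 0.5088 -0.4208  0.125 ]]
new 0.97 [319.  171.3] [[ 0.5208 -0.3741  0.09  ]]
new 0.96 [319.7 124.7] [[ 0.5343 -0.3273  0.09  ]]
```

```bash
python3 - <<'E'
from h import *
a=plan((.509,-.4205,.15),down(-15));b=plan((.509,-.4205,.0735),down(-15))
E
```

```text
shift cm [-4.07 -0.04 10.86] turn deg [-0.04 -0.04 -0.07]
shift cm [-4.07 -0.03 18.51] turn deg [-0.04 -0.04 -0.07]
```

Request:
send_rows(series=[-4.1, 0, 9, 0, 0, 0, 1, -4.1, 0, 9, 0, 0, 0, 1, -4.1, 0, 9, 0, 0, 0, 1, -4.1, 0, 13, 0, 0, 0, 1, -4.1, 0, 16, 0, 0, 0, 1, -4.1, 0, 18.5, 0, 0, 0, 1, -4.1, 0, 18.5, 0, 0, 0, 1, -4.1, 0, 18.5, 0, 0, 0, 1, -4.1, 0, 18.5, 0, 0, 0, 1])

```text
clock: 4.42
tcp_pos: [0.511, -0.4194, 0.0765]
orientation: [0.001, 0.793, 0.61, 0.0]
wrist_force: [-0.3, -0.2, 0.9]
finger_gap: 0.0856
```

```bash
python3 - <<'E'
from h import *
plan((.509,-.4205,.0735),down(-15))
C=Cam("wrist");a=read_camera("wrist");
cv2.imwrite("pics/w3.png",a[100:400,170:470]);print(C.proj([[.509,-.4205,.125],[.5088,-.4208,.05]]))
E
```

```text
shift cm [-0.16 -0.17  0.3 ] turn deg [0.11 0.05 0.14]
[[316.63858661 319.80150151]
 [317.61521949 238.17898671]]
```

View pics/w3.png

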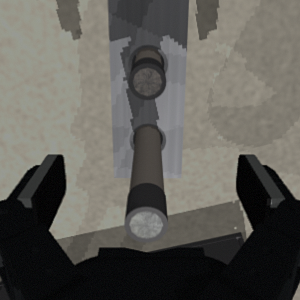

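Request:
send_rows(series=[-0.2, -0.2, 0.3, 0, 0, 0, 1, -0.2, -0.2, 0.3, 0, 0, 0, 1, -0.2, -0.2, 0.3, 0, 0, 0, 0, -0.2, -0.2, 0.3, 0, 0, 0, 0, -0.2, -0.2, 0.3, 0, 0, 0, 0, -0.2, -0.2, 0.3, 0, 0, 0, 0, -0.2, -0.2, 0.3, 0, 0, 0, 0, -0.2, -0.2, 0.3, 0, 0, 0, 0, -0.2, -0.2, 0.3, 0, 0, 0, 0, -0.2, -0.2, 0.3, 0, 0, 0, 0], newtons=30)

```text
clock: 5.3
tcp_pos: [0.507, -0.4218, 0.0712]
orientation: [-0.0, 0.793, 0.609, -0.0]
wrist_force: [0.7, -0.1, -0.1]
finger_gap: 0.0152
```

```bash
python3 - <<'E'
from h import *
s=get_state();print(s["finger_gap"],s["wrist_force"],s["tcp_pos"])
p,_=tcp();plan(p+[0,0,.11],down(-15))
E
```

```text
0.015234394794843478 [ 0.65373582 -0.09078769 -0.0680804 ] [ 0.50704703 -0.42175534  0.07124833]
shift cm [  0.  -0. -11.] turn deg [-0.01 -0.01  0.01]
```

Request:
send_rows(series=[0, 0, -2, 0, 0, 0, 0, 0, 0, -4, 0, 0, 0, 0, 0, 0, -6, 0, 0, 0, 0, 0, 0, -9, 0, 0, 0, 0, 0, 0, -11, 0, 0, 0, 0, 0, 0, -11, 0, 0, 0, 0, 0, 0, -11, 0, 0, 0, 0, 0, 0, -11, 0, 0, 0, 0])

```text
clock: 5.97
tcp_pos: [0.5068, -0.4215, 0.1804]
orientation: [-0.001, 0.793, 0.609, 0.0]
wrist_force: [-0.0, -0.6, -0.8]
finger_gap: 0.015
```

```bash
python3 - <<'E'
from h import *
s=get_state();print(s["finger_gap"],s["wrist_force"],s["tcp_pos"])
p,r=tcp();np.save("grasp.npy",p)
W=Cam("wrist");a=read_camera("wrist");cv2.imwrite("pics/w4.png",cv2.resize(a[200:400,220:420],(600,600)))
for h in(0,):
  print(W.proj(p+r@np.array([0,0,-.03])))
# pixel of tool axis points for TCP height offsets (up from tcp)
for up in(-.05,0,.0187,.05):print(up,W.proj(p+[0,0,up]).round(1))
plan((.61,.0343,.1812),down(-15))
plan((.56,-.19,.1812),down(-15))
E
```

```text
0.015032056228753032 [-0.00980997 -0.57248179 -0.76151197] [ 0.50684165 -0.42145792  0.180434  ]
[[320.5864615  288.46290754]]
-0.05 [[320.6 221.4]]
0 [[320.5 255.9]]
0.0187 [[320.5 274.7]]
0.05 [[320.5 319. ]]
shift cm [46.67 -1.79 -0.07] turn deg [-0.11 -0.08  0.01]
shift cm [23.71 -0.82 -0.11] turn deg [-0.11 -0.08  0.01]
```

View pics/w4.png

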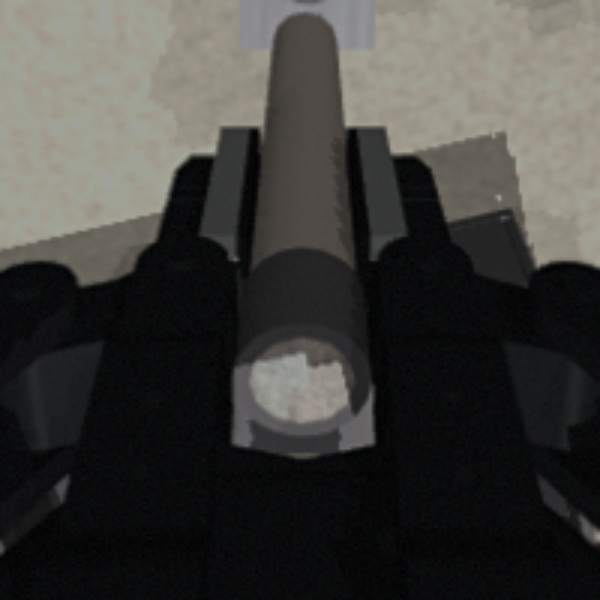

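```bash
python3 - <<'E'
from h import *
p,r=tcp();W=Cam("wrist")
t=W.atz([(320.2,328.2)],p[2]+.0538)[0]-p; b=W.atz([(321.5,204.6)],p[2]-.0662)[0]-p
print("top in tool",(r.T@t).round(4),"far rim in tool",(r.T@b).round(4))
E
```

```text
top in tool [-0.001  -0.0002 -0.0538] far rim in tool [0.0069 0.0007 0.0662]
```

Request:
send_rows(series=[46.5, -1.8, -0.5, 0, 0, 0, 0, 46.5, -1.8, -0.5, 0, 0, 0, 0, 46.5, -1.8, -0.5, 0, 0, 0, 0, 46.5, -1.8, -0.5, 0, 0, 0, 0, 46.5, -1.8, -0.5, 0, 0, 0, 0, 46.5, -1.8, -0.5, 0, 0, 0, 0, 46.5, -1.8, -0.5, 0, 0, 0, 0, 46.5, -1.8, -0.5, 0, 0, 0, 0, 46.5, -1.8, -0.5, 0, 0, 0, 0, 46.5, -1.8, -0.5, 0, 0, 0, 0])

```text
clock: 6.85
tcp_pos: [0.5983, -0.0132, 0.1842]
orientation: [-0.001, 0.793, 0.609, -0.001]
wrist_force: [-0.2, -0.2, 0.2]
finger_gap: 0.0153
```

Request:
send_rows(series=[4.8, 0, 0, 0, 0, 0, 0, 4.8, 0, 0, 0, 0, 0, 0, 4.8, 0, 0, 0, 0, 0, 0, 4.8, 0, 0, 0, 0, 0, 0])

```text
clock: 7.18
tcp_pos: [0.6108, 0.0312, 0.1844]
orientation: [-0.001, 0.793, 0.609, -0.001]
wrist_force: [0.3, 0.0, 0.1]
finger_gap: 0.0153
```

```bash
python3 - <<'E'
from h import *
s=get_state();print(s["tcp_pos"],s["qvel"])
p,r=tcp();np.save("p5.npy",p)
W=Cam("wrist");a=read_camera("wrist");cv2.imwrite("pics/w5.png",cv2.resize(a[140:290,245:395],(600,600),interpolation=cv2.INTER_CUBIC))
np.savez("w5.npz",t=W.t,R=W.R)
print(W.proj([[.61,.0343,.08]]), W.proj(p+r@np.array([-.001,0,.0662])))
E
```

```text
[0.61081319 0.03116662 0.18438456] [-0.03853555 -0.00730112 -0.00104046  0.00285595 -0.00125297  0.00105194]
[[318.94481018 194.94240923]] [[320.50206396 214.58313436]]
```

View pics/w5.png

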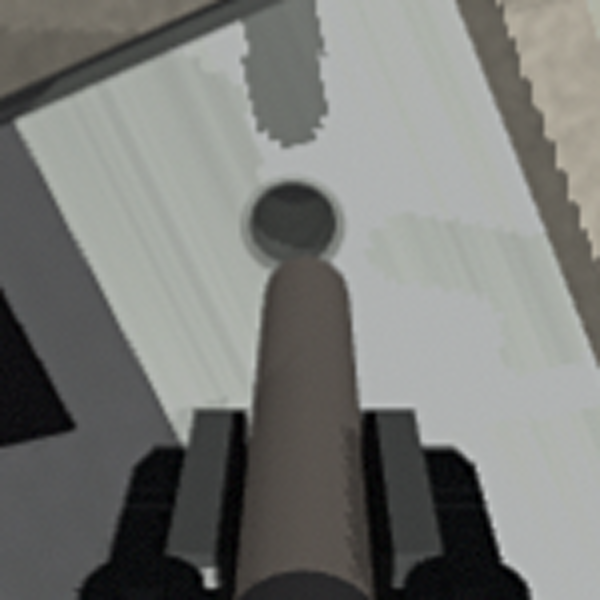

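```bash
python3 - <<'E'
from h import *
p,r=tcp();W=Cam("wrist")
w=W.atz([(318.0,195.4)],.08)[0]; b=W.atz([(321.8,202.7)],p[2]-.0662)[0]
print(p,w,"well in tool",(r.T@(w-p)).round(4),"far rim in tool",(r.T@(b-p)).round(4))
E
```

```text
[0.61086873 0.03019707 0.18466382] [0.60918178 0.03304294 0.08      ] well in tool [ 0.0024 -0.0022  0.1047] far rim in tool [0.0084 0.001  0.0662]
```

```bash
python3 - <<'E'
from h import *
plan((.6086,.0343,.152),down(-15))
E
```

```text
shift cm [ 0.34 -0.32  3.27] turn deg [-0.12  0.05 -0.01]
```

Request:
send_rows(series=[0.3, -0.3, 1.6, 0, 0, 0, 0, 0.3, -0.3, 3.2, 0, 0, 0, 0, 0.3, -0.3, 3.2, 0, 0, 0, 0, 0.3, -0.3, 3.2, 0, 0, 0, 0, 0.3, -0.3, 3.2, 0, 0, 0, 0, 0.3, -0.3, 3.2, 0, 0, 0, 0])

```text
clock: 7.73
tcp_pos: [0.6101, 0.0336, 0.1549]
orientation: [0.001, 0.794, 0.608, 0.001]
wrist_force: [-0.1, 0.8, 0.7]
finger_gap: 0.015
```

```bash
python3 - <<'E'
from h import *
print(tcp()[0]);plan((.6086,.0343,.140),down(-15))
E
```

```text
[0.6101342  0.03360689 0.15492124]
shift cm [ 0.03 -0.17  1.49] turn deg [ 0.09 -0.02 -0.07]
```

```bash
cat >> h.py <<'E'
def avg(n=6):
    P=[]
    for i in range(n):
        s=get_state();P.append(np.r_[s["tcp_pos"],s["wrist_force"]]);read_camera("wrist")
    P=np.array(P);return P.mean(0),P.std(0),P
E
python3 - <<'E'
from h import *
m,s,P=avg();print(P.round(4));print(m.round(4));plan((.6086,.0343,.140),down(-15),(m[:3],tcp()[1]))
E
```

```text
[[ 0.6101  0.0336  0.1549 -0.1232  0.8264  0.6994]
 [ 0.6102  0.0339  0.155   0.4026  0.2338  0.0932]
 [ 0.6102  0.0341  0.1549 -0.5631  0.111   0.5946]
 [ 0.6101  0.0343  0.1547  0.4468  0.1579 -0.3773]
 [ 0.6099  0.0344  0.1546 -0.1588 -0.4386 -0.1403]
 [ 0.6098  0.0346  0.1544  0.5055  0.3422 -0.0828]]
[0.61   0.0341 0.1547 0.085  0.2054 0.1311]
shift cm [-0.02 -0.15  1.47] turn deg [ 0.04 -0.01  0.02]
```

Request:
send_rows(series=[0, -0.1, 0.3, 0, 0, 0, 0, 0, -0.1, 0.3, 0, 0, 0, 0, 0, -0.1, 0.3, 0, 0, 0, 0, 0, -0.1, 0.3, 0, 0, 0, 0, 0, -0.1, 0.3, 0, 0, 0, 0, 0, -0.1, 0.3, 0, 0, 0, 0, 0, -0.1, 0.3, 0, 0, 0, 0, 0, -0.1, 0.3, 0, 0, 0, 0])

```text
clock: 8.7
tcp_pos: [0.6086, 0.0349, 0.1509]
orientation: [0.0, 0.793, 0.609, 0.0]
wrist_force: [0.3, 0.1, -1.3]
finger_gap: 0.0153
```

```bash
python3 - <<'E'
from h import *
m,s,P=avg(3);print(P.round(4));plan((.6086,.0343,.140),down(-15),(m[:3],tcp()[1]))
a=read_camera("wrist");cv2.imwrite("pics/w6.png",cv2.resize(a[140:290,245:395],(600,600),interpolation=cv2.INTER_CUBIC))
E
```

```text
[[ 0.6086  0.0349  0.1509  0.3028  0.1431 -1.2931]
 [ 0.6086  0.0349  0.1509  0.3385  0.42   -0.4113]
 [ 0.6086  0.0349  0.1508  1.1421 -0.3438 -0.7402]]
shift cm [-0.06  0.02  1.09] turn deg [ 0.01 -0.01  0.01]
```

View pics/w6.png

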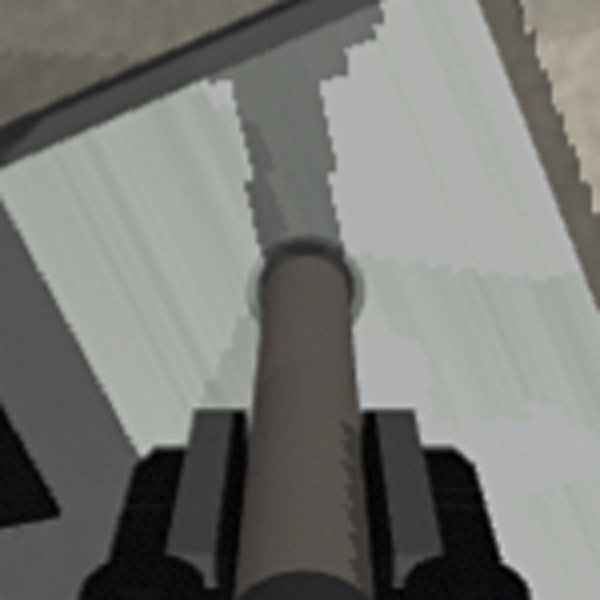

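Request:
send_rows(series=[-0.05, -0.05, 0.4, 0, 0, 0, 0, -0.05, -0.05, 0.8, 0, 0, 0, 0, -0.05, -0.05, 1.2, 0, 0, 0, 0, -0.05, -0.05, 1.6, 0, 0, 0, 0, -0.05, -0.05, 2.0, 0, 0, 0, 0, -0.05, -0.05, 2.5, 0, 0, 0, 0, -0.05, -0.05, 3.0, 0, 0, 0, 0, -0.05, -0.05, 3.5, 0, 0, 0, 0, -0.05, -0.05, 4.0, 0, 0, 0, 0, -0.05, -0.05, 4.5, 0, 0, 0, 0])

```text
clock: 9.73
tcp_pos: [0.6079, 0.0345, 0.1052]
orientation: [-0.0, 0.793, 0.609, -0.0]
wrist_force: [0.7, 0.9, -0.6]
finger_gap: 0.0154
```

Request:
send_rows(series=[0, 0, 0.2, 0, 0, 0, 0, 0, 0, 0.4, 0, 0, 0, 0, 0, 0, 0.6, 0, 0, 0, 0, 0, 0, 0.8, 0, 0, 0, 0, 0, 0, 0.8, 0, 0, 0, 0, 0, 0, 0.8, 0, 0, 0, 0])

```text
clock: 10.23
tcp_pos: [0.608, 0.0345, 0.0978]
orientation: [0.0, 0.793, 0.609, 0.0]
wrist_force: [0.9, 0.3, -0.3]
finger_gap: 0.0152
```

```bash
python3 - <<'E'
from h import *
m,s,P=avg(3);print(P.round(4))
E
```

```text
[[ 0.608   0.0345  0.0978  0.8591  0.3229 -0.3055]
 [ 0.6081  0.0345  0.098   0.6229  0.5928  0.18  ]
 [ 0.6081  0.0345  0.098   0.1957 -0.2488 -0.3567]]
```

Request:
send_rows(series=[0, 0, 0.15, 0, 0, 0, 0, 0, 0, 0.15, 0, 0, 0, 0, 0, 0, 0.15, 0, 0, 0, 0.6, 0, 0, 0.15, 0, 0, 0, 0.6, 0, 0, 0.15, 0, 0, 0, 0.6, 0, 0, 0.15, 0, 0, 0, 0.6, 0, 0, 0.15, 0, 0, 0, 0.6, 0, 0, 0.15, 0, 0, 0, 0.6])

```text
clock: 11.05
tcp_pos: [0.608, 0.0345, 0.0964]
orientation: [-0.0, 0.793, 0.609, 0.0]
wrist_force: [0.6, -0.2, 0.3]
finger_gap: 0.0513
```

Request:
send_rows(series=[0, 0, -3, 0, 0, 0, 0.6, 0, 0, -7, 0, 0, 0, 0.6, 0, 0, -11, 0, 0, 0, 0.6, 0, 0, -14, 0, 0, 0, 0.6, 0, 0, -14, 0, 0, 0, 0.6, 0, 0, -14, 0, 0, 0, 0.6])

```text
clock: 11.55
tcp_pos: [0.6094, 0.0344, 0.239]
orientation: [0.002, 0.793, 0.609, 0.002]
wrist_force: [-0.5, 0.2, -0.4]
finger_gap: 0.0515
```

```bash
python3 - <<'E'
from h import *
s=get_state();print(s["clock"],s["tcp_pos"],s["finger_gap"],s["joint_pos"])
W=Cam("wrist");a=read_camera("wrist");sc=read_camera("scene");sd=read_camera("side")
cv2.imwrite("pics/w7.png",np.hstack([cv2.resize(a[:,120:520],(400,400)),np.vstack([cv2.resize(sc[170:270,225:325],(200,200)),cv2.resize(sd[160:260,305:405],(200,200))])]))
print("cap top pred seated",Cam("wrist").proj([[.6085,.0343,.15]]),Cam("scene").proj([[.6095,.034,.15]]),Cam("side").proj([[.6095,.034,.15]]))
for yaw in(17,-73):plan((.528,.346,.24),down(yaw))
E
```

```text
11.55 [0.60942844 0.0344132  0.23898959] 0.05146632810115518 [-7.50667250e-02  3.77254715e-01  1.56160270e-01  1.34423938e+00
  7.04026308e-05  1.75730776e+00]
cap top pred seated [[322.46357803 205.20671378]] [[291.44291808 196.62472896]] [[354.10056989 184.29418294]]
shift cm [ 28.04 -15.7   -0.49] turn deg [-1.500e-01 -2.000e-02 -3.199e+01]
shift cm [ 28.04 -15.7   -0.49] turn deg [-0.12  0.09 58.01]
```

View pics/w7.png

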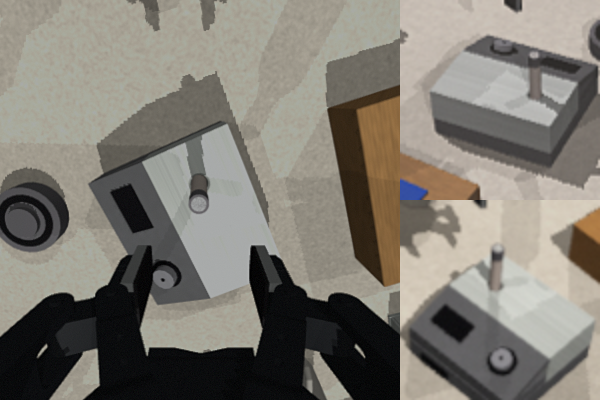

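Request:
send_rows(series=[28, -15.7, -0.5, 0, 0, -32, 0.8, 28, -15.7, -0.5, 0, 0, -32, 0.8, 28, -15.7, -0.5, 0, 0, -32, 0.8, 28, -15.7, -0.5, 0, 0, -32, 0.8, 28, -15.7, -0.5, 0, 0, -32, 0.8, 28, -15.7, -0.5, 0, 0, -32, 0.8, 28, -15.7, -0.5, 0, 0, -32, 0.8, 28, -15.7, -0.5, 0, 0, -32, 0.8, 28, -15.7, -0.5, 0, 0, -32, 0.8, 28, -15.7, -0.5, 0, 0, -32, 0.8])

```text
clock: 12.53
tcp_pos: [0.5271, 0.3469, 0.2391]
orientation: [-0.001, 0.593, 0.805, -0.002]
wrist_force: [-0.2, -0.1, 0.9]
finger_gap: 0.0688
```

Request:
send_rows(series=[0, 0, 0, 0, 0, 0, 0.8, 0, 0, 0, 0, 0, 0, 0.8, 0, 0, 0, 0, 0, 0, 0.8, 0, 0, 0, 0, 0, 0, 0.8, 0, 0, 0, 0, 0, 0, 0.8, 0, 0, 0, 0, 0, 0, 0.8])

```text
clock: 13.03
tcp_pos: [0.5291, 0.3449, 0.2415]
orientation: [0.0, 0.595, 0.804, 0.0]
wrist_force: [-0.4, -0.3, -0.1]
finger_gap: 0.0682
```

```bash
python3 - <<'E'
from h import *
m,s,P=avg(3);print(P[:,:3].round(4),tcp()[1].round(3))
W=Cam("wrist");a=read_camera("wrist");cv2.imwrite("pics/w8.png",cv2.resize(a[120:320,220:420],(600,600),interpolation=cv2.INTER_CUBIC))
np.savez("w8.npz",t=W.t,R=W.R);np.save("p8.npy",tcp()[0])
print(W.proj([[.528,.346,.14],[.528,.346,.07]]).round(1))
plan((.528,.346,.24),down(17),(m[:3],tcp()[1]))
E
```

```text
[[0.5291 0.3449 0.2415]
 [0.529  0.3451 0.2415]
 [0.5289 0.3452 0.2415]] [[-0.292  0.956  0.   ]
 [ 0.956  0.292  0.   ]
 [ 0.     0.    -1.   ]]
[[319.9 198.1]
 [319.9 178.8]]
shift cm [ 0.12 -0.07  0.15] turn deg [ 0.01 -0.01 -0.  ]
```

View pics/w8.png

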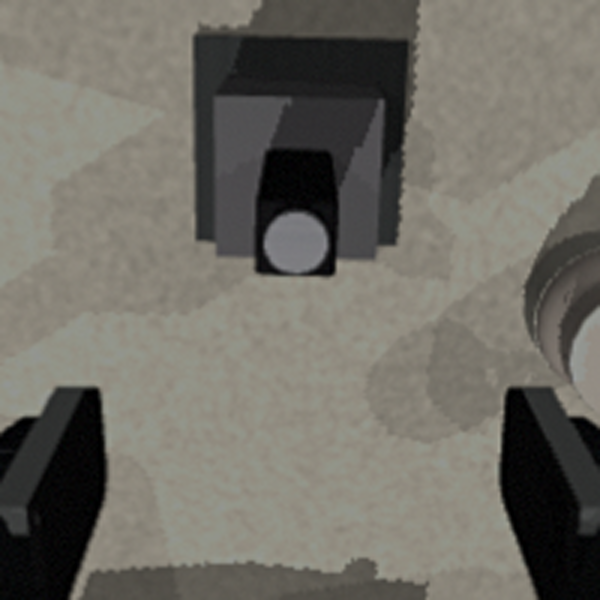

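Request:
send_rows(series=[-0.1, -0.15, 4, 0, 0, 1.5, 0.8, -0.1, -0.15, 8, 0, 0, 1.5, 0.8, -0.1, -0.15, 11, 0, 0, 1.5, 0.8, -0.1, -0.15, 13, 0, 0, 1.5, 0.8, -0.1, -0.15, 14, 0, 0, 1.5, 0.8, -0.1, -0.15, 15, 0, 0, 1.5, 0.8, -0.1, -0.15, 15, 0, 0, 1.5, 0.8, -0.1, -0.15, 15, 0, 0, 1.5, 0.8, -0.1, -0.15, 15, 0, 0, 1.5, 0.8, -0.1, -0.15, 15, 0, 0, 1.5, 0.8])

```text
clock: 14.07
tcp_pos: [0.5287, 0.3448, 0.0931]
orientation: [0.001, 0.605, 0.796, 0.001]
wrist_force: [0.4, 0.6, -0.5]
finger_gap: 0.0683
```

Request:
send_rows(series=[0, 0, 0, 0, 0, 0, 0.8, 0, 0, 0, 0, 0, 0, 0.8, 0, 0, 0, 0, 0, 0, 0.4, 0, 0, 0, 0, 0, 0, 0.2, 0, 0, 0, 0, 0, 0, 0.2, 0, 0, 0, 0, 0, 0, 0.2, 0, 0, 0, 0, 0, 0, 0.2, 0, 0, 0, 0, 0, 0, 0.2, 0, 0, 0, 0, 0, 0, 0.2, 0, 0, 0, 0, 0, 0, 0.2], newtons=40)

```text
clock: 14.9
tcp_pos: [0.5276, 0.3442, 0.0915]
orientation: [0.0, 0.605, 0.796, 0.0]
wrist_force: [-0.6, -1.1, 2.0]
finger_gap: 0.0235
```

Request:
send_rows(series=[0, 0, 0, 0, 0, 0, 0.0, 0, 0, 0, 0, 0, 0, 0.0, 0, 0, 0, 0, 0, 0, 0.0, 0, 0, 0, 0, 0, 0, 0], newtons=40)

```text
clock: 15.23
tcp_pos: [0.5276, 0.3442, 0.0915]
orientation: [0.0, 0.605, 0.796, 0.0]
wrist_force: [-0.7, 0.4, 1.2]
finger_gap: 0.0235
```

```bash
python3 - <<'E'
from h import *
m,s,P=avg(3);print(P.round(4),tcp()[1].round(3),get_state()["finger_gap"])
E
```

```text
[[ 0.5276  0.3442  0.0915 -0.6806  0.3869  1.2076]
 [ 0.5276  0.3442  0.0914 -0.5573 -0.614   1.1712]
 [ 0.5276  0.3442  0.0915  0.3476 -1.4131  2.6776]] [[-0.267  0.964  0.   ]
 [ 0.964  0.267  0.   ]
 [ 0.     0.    -1.   ]] 0.023964508817897686
```

Request:
send_rows(series=[0, 0, -2, 0, 0, 0, 0, 0, 0, -4, 0, 0, 0, 0, 0, 0, -6, 0, 0, 0, 0, 0, 0, -9, 0, 0, 0, 0, 0, 0, -12, 0, 0, 0, 0, 0, 0, -15, 0, 0, 0, 0, 0, 0, -15, 0, 0, 0, 0, 0, 0, -15, 0, 0, 0, 0, 0, 0, -15, 0, 0, 0, 0, 0, 0, -15, 0, 0, 0, 0])

```text
clock: 16.22
tcp_pos: [0.5267, 0.3438, 0.2394]
orientation: [-0.001, 0.605, 0.796, -0.001]
wrist_force: [0.0, 0.5, -1.5]
finger_gap: 0.0236
```

```bash
python3 - <<'E'
from h import *
p,r=tcp();W=Cam("wrist");a=read_camera("wrist");cv2.imwrite("pics/w9.png",cv2.resize(a[160:360,220:420],(600,600),interpolation=cv2.INTER_CUBIC))
s=get_state();print(s["clock"],p,s["finger_gap"])
print(W.proj([p+r@np.array(v) for v in([0,0,.0815],[0,0,.0215],[0,0,-.0485])]).round(1))
E
```

```text
16.2667 [0.52671394 0.34377722 0.23935719] 0.023500937010176335
[[320.7 206.6]
 [320.8 238.8]
 [321.2 316.4]]
```

```bash
python3 - <<'E'
from h import *
p,r=tcp();W=Cam("wrist");a=read_camera("wrist")
pr=W.proj([p+r@np.array(v) for v in([0,0,.0815],[0,0,.0215])]);print(pr)
for d in silhouettes("wrist","probe_tip")[:2]:
    print(d["p"],d["box"])
    ys,xs=np.nonzero(d["pixels"])
    for y in range(ys.min(),min(ys.max(),ys.min()+60),4):
        x=xs[ys==y];print(y,x.min(),x.max(),len(x),end=" | ")
    print()
g=cv2.cvtColor(a,cv2.COLOR_BGR2GRAY);print(g[198:250:3,306:336])
E
```

```text
[[320.63820806 206.5527872 ]
 [320.7846793  238.74671806]]
0.76 [289.4, 201.5, 65.3, 144.6]
203 320 321 2 | 207 316 325 10 | 211 316 325 10 | 215 315 325 11 | 219 315 326 12 | 223 300 341 42 | 227 299 341 43 | 231 298 341 44 | 235 298 342 45 | 239 297 343 47 | 243 297 343 47 | 247 296 344 49 | 251 295 345 51 | 255 294 346 53 | 259 293 346 54 | 
[[ 92  92  92  91  91  90  91  90  91  91  90  90  91  90  92  89  91  90
   90  90  89  89  89  89  90  89  89  89  89  89]
 [ 92  92  93  91  93  92  91  90  89  92  92  90  93  90  91  91  91  91
   90  90  88  89  90  90  89  90  89  89  90  89]
 [ 90  90  90  90  89  89  90  89  90  91  89  74  58  54  53  53  55  61
   71  87  91  87  87  87  88  88  87  87  87  87]
 [143 146 150 147 144 142 141 139 148 142  74  42  45  51  54  56  56  54
   53  83 148 157 147 144 152 154 155 157 156 156]
 [139 138 137 136 150 152 152 157 159 118  59  42  48  51  53  55  56  56
   50  61 148 157 152 150 149 150 152 152 149 148]
 [156 157 158 155 150 147 152 157 160 115  59  41  47  52  52  56  56  57
   52  55 122 155 158 156 153 153 153 153 149 146]
 [1
[... 797 characters left out ...]
  4   4   4   7   8   3
    8   6  10   5   6   1   6   5   6   2   7   4]
 [  6   7   2   4   7   4   5   4   3   9   7   5   4   4   8   4   4   3
    5   6  10   5   5   5   6   3   5   2   6   6]
 [  1   2   8   3   3   8   9   6   8   0   6   3   6   6   3   7   4   6
    8   3   7   4   3   8   2   1   7   4   4   5]
 [  7   6   8   6   7   3   4   8   3   5   5   7   3   6   5   2   5   3
    6   4   3   5   6   4   2   2   7   4   4   5]
 [  7   6   6   6   3   3   6   5   4   5   3   7   4   6   8   5   7  11
    5   5  11   5   5   7  10   0   8   6   7  10]
 [  6   6   6   3   5   1   5   5   3   4   1   9   6   6   6   6   4   8
    5   7   2   6   7   8   5   7   7   5   4   1]]
```

```bash
cat >> h.py <<'E'
dot=np.array([.5373,-.0683,.0781]);wy=np.radians(8.7)
n=np.array([-np.sin(np.radians(20))*np.cos(wy),-np.sin(np.radians(20))*np.sin(wy),np.cos(np.radians(20))])
def padR():
    b=down(15.5);ax=np.cross([0,0,1],n);ax/=np.linalg.norm(ax)
    return R.from_rotvec(ax*np.radians(20)).as_matrix()@b
def padtcp(d): return dot+n*(d+.0815)
E
python3 - <<'E'
from h import *
print(tcp()[0],padtcp(.04),n,padR()[:,2]);plan(padtcp(.04),padR());plan(padtcp(.06),padR())
E
```

```text
[0.52688947 0.34384104 0.23969249] [ 0.49622269 -0.07458571  0.19227265] [-0.33808482 -0.05173425  0.93969262] [ 0.33808482  0.05173425 -0.93969262]
shift cm [-39.5  -14.13   4.8 ] turn deg [-2.002e+01 -2.350e+00  1.000e-02]
shift cm [-39.42 -14.81   2.92] turn deg [-2.002e+01 -2.350e+00  1.000e-02]
```

Request:
send_rows(series=[-39.4, -14.8, 2.9, -10, -1.2, 0, 0, -39.4, -14.8, 2.9, -20, -2.35, 0, 0, -39.4, -14.8, 2.9, -20, -2.35, 0, 0, -39.4, -14.8, 2.9, -20, -2.35, 0, 0, -39.4, -14.8, 2.9, -20, -2.35, 0, 0, -39.4, -14.8, 2.9, -20, -2.35, 0, 0, -39.4, -14.8, 2.9, -20, -2.35, 0, 0, -39.4, -14.8, 2.9, -20, -2.35, 0, 0, -39.4, -14.8, 2.9, -20, -2.35, 0, 0, -39.4, -14.8, 2.9, -20, -2.35, 0, 0])

```text
clock: 17.2
tcp_pos: [0.4912, -0.0538, 0.2134]
orientation: [0.121, 0.596, 0.784, 0.126]
wrist_force: [1.7, -0.2, -0.6]
finger_gap: 0.0237
```

```bash
python3 - <<'E'
from h import *
p,r=tcp();print(p,padtcp(.06),np.degrees(np.arccos(r[:,2]@-n)));plan(padtcp(.06),padR());print(get_state()["finger_gap"],get_state()["joint_pos"])
E
```

```text
[ 0.49118092 -0.05376594  0.21344388] [ 0.489461   -0.0756204   0.21106651] 0.14539983351192562
shift cm [-2.05 -0.8   0.05] turn deg [ 0.14 -0.04  0.01]
0.023680367127514635 [-0.38100929 -0.09776412 -0.52714576  0.83598026  0.1765959   0.94609777]
```

Request:
send_rows(series=[-2, -0.8, 0, 0, 0, 0, 0, -2, -0.8, 1, 0, 0, 0, 0, -2, -0.8, 2, 0, 0, 0, 0, -2, -0.8, 3, 0, 0, 0, 0, -2, -0.8, 3, 0, 0, 0, 0, -2, -0.8, 3, 0, 0, 0, 0, -2, -0.8, 3, 0, 0, 0, 0, -2, -0.8, 3, 0, 0, 0, 0, -2, -0.8, 3, 0, 0, 0, 0, -2, -0.8, 3, 0, 0, 0, 0])

```text
clock: 18.03
tcp_pos: [0.5009, -0.0719, 0.1844]
orientation: [0.122, 0.596, 0.784, 0.126]
wrist_force: [0.5, 0.4, -1.0]
finger_gap: 0.0233
```

```bash
python3 - <<'E'
from h import *
m,s,P=avg(4);p,r=tcp();print(P.round(4),np.degrees(np.arccos(r[:,2]@-n)));print("F along n",P[:,3:]@n)
plan(padtcp(.01),padR());tip=p-n*0+r[:,2]*.0815;print("tip rel dot: along n",(tip-dot)@n,"lateral in tool",(r.T@(tip-dot)).round(4))
W=Cam("wrist");a=read_camera("wrist");cv2.imwrite("pics/wp.png",a)
t2=W.proj([tip,dot,tip+n*.004]);print("proj tip,dot",t2.round(1))
for d in silhouettes("wrist","pad_spot")[:2]:
    ys,xs=np.nonzero(d["pixels"]);print("pad",d["p"],d["box"],xs.mean(),ys.mean(),len(xs))
for d in silhouettes("wrist","probe_tip")[:1]:
    ys,xs=np.nonzero(d["pixels"]);print("probe",d["p"],d["box"],[ (y,xs[ys==y].min(),xs[ys==y].max()) for y in range(ys.min(),ys.min()+12,3)])
g=cv2.cvtColor(a,cv2.COLOR_BGR2GRAY)
u,v=t2[1].round().astype(int)
print(u,v);print("\n".join(" ".join("%3d"%k for k in row) for row in g[v-18:v+14:1,u-22:u+22]))
E
```

```text
[[ 0.5009 -0.0719  0.1844  0.5113  0.431  -0.9527]
 [ 0.5008 -0.0719  0.1843 -0.6001 -0.466   0.1209]
 [ 0.5007 -0.072   0.1842 -0.5076  0.2389 -0.8631]
 [ 0.5007 -0.072   0.1841  0.8909 -0.7019 -1.323 ]] 0.1596914519751396
F along n [-1.09034956  0.34057963 -0.65182939 -1.50812841]
shift cm [-0.17 -0.2   2.06] turn deg [ 0.16 -0.01  0.01]
tip rel dot: along n 0.030611709120039677 lateral in tool [ 0.0017  0.0022 -0.0306]
proj tip,dot [[320.1 206.4]
 [317.7 197.1]
 [320.1 208.1]]
pad 0.63 [301.0, 181.3, 34.5, 27.0] 317.2042253521127 194.17605633802816 710
probe 0.89 [293.7, 198.3, 58.1, 146.3] [(203, np.int64(320), np.int64(322)), (206, np.int64(316), np.int64(325)), (209, np.int64(316), np.int64(325)), (212, np.int64(315), np.int64(325))]
318 197
108 106 103 106 106 109 109  68  29  22  14   5   8  13   8   7   8  11  11  16  15  11  12  15  16  13  11   9  11   9  14  11  13  21  21  26  45  77  85 109 114 115 112 112
104 106 107 106 107 108  96  48  16  12   8  11   9  10   3  10  12  28  45  47  48  48  49  50  48  49  41  21   9  10  11   7  12  27  24  21  24  45  66 108 114 11
[... 4589 characters left out ...]
 106 108 106 109 110 103  71  35  25  48  97 153 164 164 161 160 162 165 148  79  48  55  59  65  67  70  70  68  96 161 171 133  76  33  28  63 103 118 119 119 117 117 116
 99 104 107 107 106 109 110 103  71  37  22  38  93 132 161 164 162 165 165 141  74  50  55  59  65  68  70  72  69  93 153 121  70  32  27  64 104 118 119 118 117 116 115 114
 95 104 106 106 108 108 109 112 104  85  53  29  35  70 130 160 166 168 168 128  68  50  55  59  65  67  70  71  72  77  90  54  28  32  59 103 117 117 118 118 116 116 114 115
 96  98  98 101 107 108 108 109 111 108 100  71  36  28  65  96 117 138 162 119  64  51  56  60  64  68  70  72  73  68  40  25  56  89  98 109 109 108 108 114 117 115 115 114
```

Request:
send_rows(series=[-0.17, -0.2, 0.5, 0, 0, 0, 0, -0.17, -0.2, 1.0, 0, 0, 0, 0, -0.17, -0.2, 1.5, 0, 0, 0, 0, -0.17, -0.2, 2.0, 0, 0, 0, 0, -0.17, -0.2, 2.4, 0, 0, 0, 0, -0.17, -0.2, 2.4, 0, 0, 0, 0, -0.17, -0.2, 2.4, 0, 0, 0, 0, -0.17, -0.2, 2.4, 0, 0, 0, 0, -0.17, -0.2, 2.4, 0, 0, 0, 0, -0.17, -0.2, 2.4, 0, 0, 0, 0])

```text
clock: 19.22
tcp_pos: [0.5076, -0.073, 0.161]
orientation: [0.122, 0.596, 0.784, 0.126]
wrist_force: [0.6, -0.8, 0.2]
finger_gap: 0.0237
```

```bash
cat >> h.py <<'E'
def report(k=8):
    m,s,P=avg(k);p,r=tcp();tip=p+r[:,2]*.0815
    print("clock",get_state()["clock"],"F.n",(P[:,3:]@n).mean().round(2),"+-",((P[:,3:]@n).std()/k**.5).round(2),"tilt",np.degrees(np.arccos(r[:,2]@-n)).round(2),"d mm",((tip-dot)@n*1e3).round(2),"lat tool mm",((r.T@(tip-dot))*1e3).round(2),"gap",get_state()["finger_gap"])
E
python3 -c "
from h import *
report()"
```

```text
clock 19.6167 F.n -0.99 +- 0.16 tilt 0.15 d mm 6.5 lat tool mm [-0.    0.07 -6.5 ] gap 0.023317655665376635
```

Request:
send_rows(series=[0, 0, 0.2, 0, 0, 0, 0, 0, 0, 0.4, 0, 0, 0, 0, 0, 0, 0.5, 0, 0, 0, 0, 0, 0, 0.6, 0, 0, 0, 0, 0, 0, 0.7, 0, 0, 0, 0, 0, 0, 0.8, 0, 0, 0, 0, 0, 0, 0.9, 0, 0, 0, 0, 0, 0, 0.9, 0, 0, 0, 0, 0, 0, 0.9, 0, 0, 0, 0, 0, 0, 0.9, 0, 0, 0, 0])

```text
clock: 20.45
tcp_pos: [0.5104, -0.0724, 0.1523]
orientation: [0.121, 0.596, 0.784, 0.126]
wrist_force: [-1.5, 0.5, 0.2]
finger_gap: 0.0235
```

```bash
python3 -c "
from h import *
report()"
```

```text
clock 20.85 F.n 1.7 +- 0.19 tilt 0.14 d mm -2.57 lat tool mm [ 0.07 -0.04  2.57] gap 0.0235592247185236
```

Request:
send_rows(series=[0, 0, 0.1, 0, 0, 0, 0, 0, 0, 0.2, 0, 0, 0, 0, 0, 0, 0.25, 0, 0, 0, 0, 0, 0, 0.25, 0, 0, 0, 0, 0, 0, 0.25, 0, 0, 0, 0, 0, 0, 0.25, 0, 0, 0, 0, 0, 0, 0.25, 0, 0, 0, 0, 0, 0, 0.25, 0, 0, 0, 0])

```text
clock: 21.52
tcp_pos: [0.5114, -0.0723, 0.1499]
orientation: [0.121, 0.596, 0.784, 0.126]
wrist_force: [-1.5, -0.0, 1.4]
finger_gap: 0.0236
```

```bash
python3 - <<'E'
from h import *
report(10)
a=read_camera("wrist");W=Cam("wrist");p,r=tcp();tip=p+r[:,2]*.0815
print(W.proj([tip,dot-n*.005,dot]).round(1))
for nm in("pad_spot","probe_tip"):
  for d in silhouettes("wrist",nm)[:1]:
    ys,xs=np.nonzero(d["pixels"]);print(nm,d["p"],d["box"],[(y,xs[ys==y].min(),xs[ys==y].max()) for y in range(ys.min(),ys.min()+30,4)])
# tube and bystanders check
S=Cam("scene");read_camera("scene");read_camera("side")
for nm in("tube_mid","filter_mid","jar_mid","mug_mid","short_a_mid"):
  for c in("scene","side"):
    for d in silhouettes(c,nm)[:2]:
      ys,xs=np.nonzero(d["pixels"]);print(nm,c,round(d["p"],2),d["box"],xs.mean().round(1),ys.mean().round(1))
E
```

```text
clock 22.0167 F.n 2.5 +- 0.17 tilt 0.15 d mm -5.05 lat tool mm [-0.03  0.11  5.05] gap 0.023802315634523178
[[320.1 206.5]
 [320.  206.4]
 [320.  208.5]]
pad_spot 0.59 [302.9, 189.1, 33.7, 29.7] [(189, np.int64(315), np.int64(326)), (193, np.int64(308), np.int64(332)), (197, np.int64(306), np.int64(334)), (201, np.int64(304), np.int64(336)), (205, np.int64(303), np.int64(336)), (209, np.int64(303), np.int64(335)), (213, np.int64(305), np.int64(334)), (217, np.int64(308), np.int64(331))]
tube_mid scene 0.51 [290.6, 200.6, 6.8, 21.8] 291.9 207.4
filter_mid scene 0.77 [318.3, 178.9, 27.1, 21.9] 333.1 190.0
filter_mid scene 0.51 [240.7, 189.3, 82.7, 66.5] 280.7 219.7
filter_mid side 0.81 [264.5, 246.3, 34.6, 27.6] 282.3 257.8
jar_mid scene 0.92 [357.6, 271.4, 26.8, 36.7] 370.9 288.1
jar_mid side 0.62 [168.8, 155.1, 31.7, 22.7] 186.1 166.5
mug_mid scene 0.79 [159.7, 172.6, 29.3, 40.1] 175.0 192.4
mug_mid side 0.65 [444.7, 270.7, 41.9, 48.3] 467.3 293.8
mug_mid side 0.49 [430.5, 325.0, 7.8, 15.5] 435.0 331.4
short_a_mid side 0.64 [428.4, 324.6, 10.7, 15.6] 435.1 331.1
```

```bash
python3 -c "
from workcell import *
print(hand_in()); s=get_state(); print(s['clock'],s['wrist_force'],s['tcp_pos'])"
```

```text
the job is handed in; nothing more can be done
None
the job is handed in; nothing more can be done
```

The tall tube is in the warmer's well and let go. The probe is held square on the pad's dot with the pad about half way in, and I handed the job in at about 22 s. `hand_in()` gives no verdict, so the result rests on my own checks.

**Last checks before handing in:**
- **Probe:** the tip is within about 0.2 mm sideways of the dot, and the axis is 0.15° off the pad normal. The arm's position puts the pad 5.0 mm in. The force reads about 3.5 N once the probe's weight is taken out, which means about 4.8 mm in, so the two agree.
- **Tube:** after release the pictures showed it upright, with its cap within about 3 px of where a fully seated tube would be. The scene camera still found it there at the end; the networks did not report it from the side camera.
- **Bystanders:** the filter, mug and one short tube were back within about 1 px of their starting places. The jar matched in the scene camera, but in the side camera the network picked out the tape roll instead of it.

**Not checked at the end:** the tape roll and the second short tube were not measured on purpose. The tape roll did turn up in that mistaken side-camera hit, within about 0.5 px of its starting place. I also used all 12 picture views by the time I gripped the probe, so everything after that was checked by numbers and the networks only.

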